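# Seat the lacquer pot on the stirrer base

## Robot

A 6-joint arm with a two-finger parallel gripper is mounted at the origin on the work surface. World frame = base frame: x ahead of the robot, y to its left, z up, the work surface at z = 0. Lengths are in m, angles in degrees, forces in N, time in s.
With the tool pointing down it reaches from about 0.375 to 0.9 m from the base axis. Payload 3.1 kg.
Tool frame: the origin (TCP) lies at the very end of the fingers, on their centre line; the grasp point (between the pads) lies 19 mm behind it (grip_point_offset is the distance from the TCP to the grasp point, in m); y points along the fingers, x is the direction in which the jaws open and shut, and the axes are right-handed (so a half turn about y gives the same grasp; the last joint's range is limited). The gripper opens to 87 mm and grips with 3 to 60 N. Pads are 19 mm wide; open, the fingers measure 117 mm over their backs; the gripper's body (75 mm by 190 mm) begins 51 mm behind the grasp point.
Start: joints at [-83.91, 30.224, 82.088, -0, 67.689, -10.227], TCP at [0.176, -0.6, 0.223] pointing down, gripper open.
Joint ranges: [-176.69, 176.69], [-43.24, 126.21], [12.49, 139.97], [-82, 262], [0, 151.66], [-163.58, 163.58]. Speed limits (degrees/s): [159.86, 159.86, 180, 180, 180, 180].

## Interface

Orientations are given as a 3x3 rotation matrix whose columns are the frame's x, y, z axes.
In Python, from rig import * gives the robot as it stands.
- The arm moves only by the tool send_rows, never from a script. Its argument "moves" is text: rows parted by semicolons, each of 5 numbers parted by spaces: the finger opening in mm, from 0 to 87, then the shift along the tool's x, y, z in mm, then the turn about the tool's y in degrees. In form: fingers dx dy dz yaw; .... A call has 1 to 20 rows; each row shifts and turns the commanded pose from where the row before left it, along the tool's axes as they then stand; what a row does not reach is not made up. A row lasts 1/12 s, in which the tool goes at most 41.7 mm and 7.16 degrees, less where a joint would pass 70% of its speed; a pose out of reach is approached as far as the arm can. A call is refused whole if a number of a shift passes 41.7 or a number of a turn 7.16, either way. A call with a gripper value outside its range is refused whole. The fingers move at their own pace and stop on an object; the grip force is fixed at half the most. Time passes only in rows, so rows that do not move let the fingers close. It gives the time, the measured TCP pose, the force and the opening at its end, in the units of the state.
- read_state(): the state, without advancing time (a new reading comes with each control period).
- capture(name): name is "side" or "top" or "wrist"; returns a dict with "image" (400x640x3 uint8, blue, green, red), "z_map" (400x640 float32, m along the optical axis (not along the pixel's ray), 0 where there is no reading), "mtx" (3x3 intrinsics, pixels), "origin" and "rotation" of the camera in the world; the wrist camera has in their place "tool_from_camera" (4x4, takes a point from camera to tool coordinates, whose origin is the TCP and whose axes are the tool frame's). Camera axes: x right, y up, looking along -z (the intrinsics and any distortion apply to the point x, -y, -z); pixel columns grow to the right and rows downward; lengths in m; the calibration is good to about 2 mm. A picture is of the moment at which its call begins: read the wrist's pose just before it.
- hand_in(): hands the job in, once; it reports no verdict.
Trained networks look in a picture, given as the dict that the camera call returned (one of the last four; its "shot" number tells which), for a name from the list of things; names that differ only in an ending like _2 or _b are one class to them, and where a whole thing is asked for, a point or a joint stands for the part that bears it (a point fixed in the world has none). Each returns a list of dicts, best first, with "p" (0 to 1); they miss things now and then, are a little off and sometimes report something else, mostly with a low value. They report only what shows in the picture. A call takes as long as a camera call.
- search_frame(picture, name): "bbox" ([left, top, right, bottom] in pixels, round what is visible of it).
- masks_of(picture, name): "region" (400x640 bool, what is visible of it) and "bbox" ([left, top, right, bottom] in pixels, round what is visible of it).
- mark_of(picture, name): "pixel" ([row, column] in pixels: a listed point, or the origin of a listed thing).
The state is a dict: "time_s": time; "joint_positions": joint angles; "qvel": joint speeds; "tau": joint torques, N m; "position": TCP position; "tcp_rot": TCP orientation; "force": force on the tool from outside, world axes, zero at the start; "moment": the same for the moment, N m; "opening": opening from 0.0 (shut) to 1.0 (fully open).
Only numpy, scipy, OpenCV 4.12 (cv2) and the standard library are available. Lean on these libraries where they do the work, as an engineer would, in place of code of your own. Each camera call takes 0.05 s, during which the arm holds its last target. There are 200 camera calls.

## Task

Put the lidded steel lacquer pot that has two holes in its foot plate onto the stirrer base, so that both of the base's pegs stand up through the holes and the foot lies flat on the deck. Set it down gently, lowering it over the pegs before you let go of it rather than dropping it, and leave the other two pots where they are.

Things in the scene. Friction and masses are not known exactly. Their poses are not given: they have to be found in the camera images.
- pot_mid (a point): Centre (half-way up) of the loose pot to seat, about 0.45 kg, 132 mm high. Dark foot plate 172 (own x) x 64 x 8 mm, underside 66 mm below this point, a 36 mm hole 60 mm each way along x. Steel can 80 mm across, lid 86 mm, lid top 30 mm above this point. Black bar handle along x, 84 x 14 x 12 mm high, centre 60 mm above this point, 24 mm clear of the lid, 62 mm between posts. 
- seat (a point): Centre of the deck of the stirrer base, at deck height: a fixed grey box 210 (own x) x 130 mm, flat black deck 62 mm above the table, dark disc at its centre. Steel pegs stand 60 mm either way along x: 14 mm thick, tapering to 8 mm at the top, 24 mm above the deck. With the pot home, its centre is 66 mm above this point and its x lies along this x, either way round.
- round_pot_mid (a point): Centre (half-way up) of another loose pot, to be left alone: same can, lid, bar handle and height (132 mm), but on a plain round foot 92 mm in diameter without holes.
- small_pot_mid (a point): Centre (half-way up) of a smaller loose pot, to be left alone: can 62 mm in diameter, 101 mm high to the top of its round lid knob, on a plain square foot 86 mm wide without holes.

How it is judged:
By the outcome, as a careful person would: the job done as asked, in the order asked, and still so for the second after the job is handed in, with the robot touching nothing.
It also fails if it takes over 40 s, if anything falls off the work surface, if the arm or the gripper's body presses on something with over 40 N, if the wrist force passes 120 N, or if a joint passes its speed limit or range.

## Working session

There is one attempt and no reset: what is moved stays moved. The work goes in short steps, Python scripts to look and compute and a tool call to move; the robot and the scene stay as the last step left them, time stands still between calls to the robot, and variables do not carry over. Pictures are saved under pics/ and viewed, about 8 in all and at most 12, crops included, and the job is handed in when it is done.

Besides the shell and the picture viewer there is one more tool, called after "Emit:" as name(argument=value, ...), one argument or row to a line, values as JSON. send_rows: Moves the arm, as the interface text tells. Its arguments: {"type":"object","properties":{"moves":{"type":"string"}},"required":["moves"]}

```bash
mkdir -p pics
cat > h.py <<'E'
from rig import *
import numpy as np, cv2
def cam(p,st=None):
    if "origin" in p: return np.array(p["rotation"]),np.array(p["origin"])
    T=np.array(p["tool_from_camera"]);R=np.array(st["tcp_rot"])
    return R@T[:3,:3], R@T[:3,3]+np.array(st["position"])
def ray(p,rc,st=None):
    R,o=cam(p,st);K=np.array(p["mtx"])
    d=np.array([(rc[1]-K[0,2])/K[0,0],-(rc[0]-K[1,2])/K[1,1],-1]);return o,R@d
def cloud(p,st=None):
    R,o=cam(p,st);K=np.array(p["mtx"]);z=p["z_map"]
    v,u=np.mgrid[:400,:640]
    c=np.stack([(u-K[0,2])/K[0,0]*z,-(v-K[1,2])/K[1,1]*z,-z],-1)
    return c@R.T+o
def tri(rs):
    A=0;b=0
    for o,d in rs:
        d=d/np.linalg.norm(d);M=np.eye(3)-np.outer(d,d);A=A+M;b=b+M@o
    return np.linalg.solve(A,b)
E
python3 - <<'E'
from h import *
np.set_printoptions(precision=4,suppress=True)
s=read_state();print(s["position"],s["tcp_rot"],s["time_s"])
for n in["side","top"]:
    p=capture(n);cv2.imwrite(f"pics/{n}0.png",p["image"]);print(n,p["origin"],{k:v for k,v in p.items() if k not in("image","z_map","origin")})
    C=cloud(p)
    for t in["pot_mid","seat","round_pot_mid","small_pot_mid"]:
        m=mark_of(p,t)
        for a in m[:2]:
            r,c=a["pixel"];print(t,a["p"],a["pixel"],C[int(r),int(c)])
        for a in masks_of(p,t)[:1]:
            P=C[a["region"]&(p["z_map"]>0)];print("  mask",a["p"],a["bbox"],P.min(0),P.max(0),np.median(P,0))
E
```

```text
[ 0.1755 -0.5991  0.2216] [[ 0.281  -0.0002  0.9597]
 [-0.9597  0.0021  0.281 ]
 [-0.0021 -1.      0.0004]] 0.0
side [0.3345 0.6674 0.858 ] {'mtx': array([[433.7708,   0.    , 312.3447],
       [  0.    , 433.7708, 206.4403],
       [  0.    ,   0.    ,   1.    ]]), 'rotation': array([[-0.9548,  0.2119, -0.2082],
       [-0.2967, -0.7177,  0.63  ],
       [-0.016 ,  0.6633,  0.7482]]), 'shot': 1}
pot_mid 0.62 [213.3, 348.5] [0.4617 0.0208 0.0949]
  mask 0.81 [309.7, 189.5, 383.7, 249.7] [ 0.3785 -0.1369 -0.0034] [0.558  0.076  0.1352] [0.4637 0.0241 0.0594]
seat 0.71 [136.6, 372.9] [ 0.4726 -0.3095  0.0606]
  mask 0.91 [332.8, 120.8, 416.2, 171.4] [ 0.3484 -0.4242 -0.0028] [ 0.5882 -0.2308  0.0871] [ 0.4601 -0.2663  0.0601]
round_pot_mid 0.8 [319.3, 323.7] [0.4417 0.2949 0.0976]
  mask 0.85 [301.9, 292.5, 349.3, 352.1] [ 0.401   0.1807 -0.0025] [0.5057 0.3214 0.1345] [0.4415 0.2929 0.0951]
small_pot_mid 0.88 [245.8, 254.1] [0.6433 0.1561 0.0759]
  mask 0.85 [233.2, 228.5, 281.8, 278.5] [ 0.5898  0.0922 -0.0013] [0.7075 0.2028 0.1033] [0.6389 0.1577 0.0408]
top [0.3872 0.017  0.9561] {'mtx': array([[396.0405,   0.    , 322.3729],
       [  0.    , 396.0405, 198.9032],
       [  0.    ,   0.    ,   1.    ]]), 'rotation': array([[-0.0204,  0.9764, -0.2149],
       [-0.9998, -0.0203,  0.0025],
       [-0.002 ,  0.2149,  0.9766]]), 'shot': 2}
pot_mid 0.81 [249.1, 328.6] [0.4618 0.0054 0.1337]
  mask 0.66 [296.3, 212.0, 357.7, 287.1] [ 0.3821 -0.0634 -0.0043] [0.5563 0.0726 0.1349] [0.4658 0.0041 0.0942]
seat 0.63 [245.3, 464.2] [ 0.4713 -0.3031  0.0589]
  mask 0.96 [428.2, 199.8, 497.8, 300.7] [ 0.3526 -0.3672 -0.0018] [ 0.5707 -0.2367  0.0894] [ 0.4599 -0.2934  0.0604]
round_pot_mid 0.75 [260.2, 207.1] [0.4469 0.2655 0.097 ]
small_pot_mid 0.57 [172.8, 266.1] [0.641  0.1407 0.0971]
  mask 0.59 [244.3, 155.8, 294.8, 203.0] [ 0.5925  0.0861 -0.0035] [0.7061 0.1983 0.1041] [0.6385 0.1358 0.0709]
```

Run:
```python
from h import *
np.set_printoptions(precision=4,suppress=True)
def rect(P): 
    (c,s,a)=cv2.minAreaRect((P[:,:2]*1000).astype(np.float32)); return np.round(c,1),np.round(s,1),a
im=[]
for n in["top","side"]:
    p=capture(n);C=cloud(p);v=p["z_map"]>0
    def near(c,r): return v&(np.hypot(C[...,0]-c[0],C[...,1]-c[1])<r)
    m=near((.463,.004),.13)
    for nm,lo,hi in(("handle",.115,.15),("foot",.004,.014),("lid",.09,.1)):
        P=C[m&(C[...,2]>lo)&(C[...,2]<hi)];print(n,nm,len(P),P.mean(0),rect(P),P[:,2].max())
    b=near((.468,-.303),.14)
    for nm,lo,hi in(("deck",.055,.067),("pegs",.07,.1)):
        P=C[b&(C[...,2]>lo)&(C[...,2]<hi)];print(n,nm,len(P),P.mean(0),rect(P))
    if nm=="pegs":
        for s in(1,-1):
            d=P-np.array(rect(P)[0].tolist()+[0])/1000
            w,V=np.linalg.eigh(np.cov(d[:,:2].T)); q=P[(d[:,:2]@V[:,1])*s>0];print("  peg",len(q),q.mean(0))
    c=p["image"][120:320,180:520] if n=="top" else p["image"][100:300,220:480]
    im.append(cv2.resize(c,(600,300 if n=="top" else 300)))
cv2.imwrite("pics/a.png",np.vstack(im))
```

```text
top handle 275 [0.4688 0.0045 0.1306] (array([469.6,   4.7]), array([83.7, 13.9]), 30.17696762084961) 0.1345085963472945
top foot 675 [0.4616 0.0025 0.0072] (array([480.6,  19. ]), array([214. , 236.9]), 17.590377807617188) 0.013441634567661342
top lid 954 [0.4686 0.0052 0.0951] (array([469.2,   4.8]), array([82.6, 84.8]), 88.66656494140625) 0.09968077078676985
top deck 4845 [ 0.4634 -0.3012  0.0605] (array([ 465.9, -302.1]), array([206.7, 127.9]), 0.11424349248409271)
top pegs 70 [ 0.466  -0.3008  0.0791] (array([ 466.5, -300.9]), array([133. ,  11.4]), 0.7547383904457092)
  peg 35 [ 0.4064 -0.301   0.0793]
  peg 35 [ 0.5256 -0.3005  0.079 ]
side handle 265 [0.4685 0.0089 0.1288] (array([468.1,   7.1]), array([83.6, 17.5]), 30.497997283935547) 0.13405832856068123
side foot 648 [0.4717 0.0139 0.0076] (array([453.4,  23.4]), array([249.6, 199.4]), 20.658557891845703) 0.013983168707482285
side lid 593 [0.4637 0.0173 0.0957] (array([468.6,  10.2]), array([77.5, 82. ]), 68.02957153320312) 0.09971671959622286
side deck 2044 [ 0.4618 -0.2934  0.0611] (array([ 464.4, -298. ]), array([132.1, 207.2]), 89.99994659423828)
side pegs 54 [ 0.4666 -0.2986  0.0785] (array([ 464.4, -298.6]), array([ 13. , 132.1]), 89.96833801269531)
  peg 26 [ 0.4044 -0.2981  0.0789]
  peg 28 [ 0.5244 -0.2991  0.0781]
```

View pics/a.png

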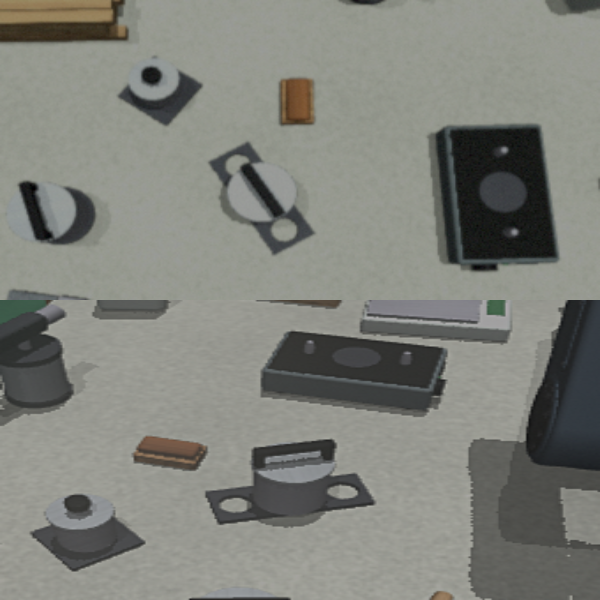

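Emit:
send_rows(
  moves="87 -13.1 0 11.9 0; 87 -26.2 0 23.8 0; 87 -26.2 0 23.8 0; 87 -26.2 0 23.8 0; 87 -26.2 0 23.8 0; 87 -26.2 0 23.8 0; 87 -26.2 0 23.8 0; 87 -26.2 0 23.8 0; 87 -26.2 0 23.8 0; 87 -26.2 0 23.8 0; 87 -26.2 0 23.8 0; 87 -26.2 0 23.8 0; 87 -26.2 0 23.8 0; 87 -26.2 0 23.8 0; 87 -26.2 0 23.8 0; 87 -26.2 0 23.8 0; 87 -26.2 0 23.8 0; 87 -26.2 0 23.8 0; 87 -26.2 0 23.8 0; 87 -13.1 0 11.9 0",
)

```text
time_s: 2.67
position: [0.4712, 0.0081, 0.2229]
tcp_rot: [[0.283, 0.002, 0.959], [-0.959, 0.001, 0.283], [-0.0, -1.0, 0.002]]
force: [-0.1, 0.3, -0.3]
opening: 0.999
```

Emit:
send_rows(
  moves="87 0 0 0 -4.6; 87 0 0 0 -4.8; 87 0 0 0 -4.6; 87 0 0 0 0",
)

```text
time_s: 3.0
position: [0.4699, 0.0053, 0.2227]
tcp_rot: [[0.507, 0.0, 0.862], [-0.862, -0.0, 0.507], [0.0, -1.0, 0.0]]
force: [0.4, -0.4, 0.7]
opening: 0.998
```

```bash
cat > w.py <<'E'
from h import *
np.set_printoptions(precision=4,suppress=True)
import sys
s=read_state();p=capture("wrist");C=cloud(p,s);R=np.array(s["tcp_rot"])
print(s["time_s"],s["position"],R.tolist(),s["force"],s["opening"])
cv2.imwrite(sys.argv[1],p["image"])
L=(C-np.array(s["position"]))@R
v=(p["z_map"]>0)&(C[...,2]>.118)&(C[...,2]<.142)&(np.hypot(C[...,0]-.469,C[...,1]-.005)<.08)
P=C[v];print(len(P),P.min(0),P.max(0),P.mean(0), cv2.minAreaRect((P[:,:2]*1000).astype(np.float32)),np.median(P[:,2]))
Q=L[v];print("tool",Q.mean(0))
E
python3 w.py pics/w1.png
```

```text
3.0 [0.4699 0.0053 0.2227] [[0.5066123073634757, 0.0002714798699488304, 0.862173936237077], [-0.8621739507575097, -9.634014200790724e-05, 0.5066123462310843], [0.0002205970133218258, -0.9999999585086279, 0.00018525577039051386]] [ 0.4293 -0.3567  0.6732] 0.9979980580529061
1418 [ 0.432  -0.0204  0.1185] [0.5082 0.031  0.1342] [0.472  0.0066 0.1316] ((470.3818359375, 5.414669036865234), (83.01624298095703, 13.69963264465332), 30.286035537719727) 0.13172147725586839
tool [-0.      0.0911  0.0025]
```

View pics/w1.png

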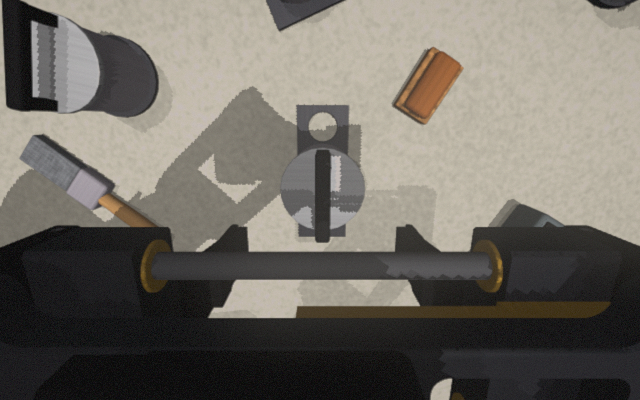

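Emit:
send_rows(
  moves="60 0 12 0 -0.2; 50 0 22 0 0; 50 0 25 0 0; 50 0 25 0 0; 50 0 18 0 0; 50 0 10 0 0; 50 0 4.5 0 0; 50 0 0 0 0; 0 0 0 0 0; 0 0 0 0 0; 0 0 0 0 0; 0 0 0 0 0; 0 0 0 0 0; 0 0 0 0 0; 0 0 0 0 0; 0 0 0 0 0",
)

```text
time_s: 4.38
position: [0.4701, 0.0047, 0.1063]
tcp_rot: [[0.508, 0.001, 0.861], [-0.861, -0.001, 0.508], [0.001, -1.0, 0.0]]
force: [-0.4, -1.0, 1.5]
opening: 0.154
```

Emit:
send_rows(
  moves="0 0 -4 0 0; 0 0 -8 0 0; 0 0 -12 0 0; 0 0 -16 0 0; 0 0 -18 0 0; 0 0 -18 0 0; 0 0 -16 0 0; 0 0 -14 0 0; 0 0 -9 0 0; 0 0 -5 0 0; 0 0 0 0 0",
)

```text
time_s: 5.3
position: [0.47, 0.005, 0.2269]
tcp_rot: [[0.508, 0.002, 0.861], [-0.861, -0.0, 0.508], [0.001, -1.0, 0.001]]
force: [0.8, 0.6, -3.7]
opening: 0.156
```

Emit:
send_rows(
  moves="0 0 0 0 1; 0 0 0 0 3; 0 0 0 0 4; 0 0 0 0 4; 0 0 0 0 4; 0 0 0 0 4; 0 0 0 0 4; 0 0 0 0 3; 0 0 0 0 2; 0 0 0 0 1.2; 0 0 0 0 0",
)

```text
time_s: 6.22
position: [0.4691, 0.0051, 0.2251]
tcp_rot: [[0.005, -0.002, 1.0], [-1.0, 0.001, 0.005], [-0.001, -1.0, -0.002]]
force: [-0.2, -0.1, -3.7]
opening: 0.155
```

Emit:
send_rows(
  moves="0 5 0 0 0; 0 10 0 0 0; 0 18 0 -1 0; 0 24 0 -1 0; 0 28 0 -1 0; 0 28 0 -0.5 0; 0 28 0 0 0; 0 28 0 0 0; 0 28 0 0 0; 0 28 0 0 0; 0 24 0 0 0; 0 22 0 0 0; 0 16 0 0 0; 0 10 0 0 0; 0 6 0 0 0; 0 2 0 0 0; 0 0 0 0 0; 0 0 0 0 0",
)

```text
time_s: 7.72
position: [0.4677, -0.2987, 0.2259]
tcp_rot: [[0.006, -0.001, 1.0], [-1.0, 0.001, 0.006], [-0.001, -1.0, -0.001]]
force: [0.2, -0.1, -3.5]
opening: 0.156
```

Run:
```python
from h import *
np.set_printoptions(precision=4,suppress=True)
s=read_state();print(s["time_s"],s["position"],s["force"],s["tcp_rot"])
p=capture("side");C=cloud(p);q=capture("top")
im=cv2.resize(p["image"][60:220,320:520],(500,400));cv2.imwrite("pics/s2.png",np.hstack([im,cv2.resize(q["image"][180:330,410:520],(293,400))]))
c=np.array(s["position"]);v=(p["z_map"]>0)&(np.hypot(C[...,0]-c[0],C[...,1]-c[1])<.095)
# pot foot plate top expected at tcp z -.099
P=C[v];h=P[(P[:,2]>.095)&(P[:,2]<.150)]
for k in np.arange(.09,.16,.005):
    b=P[(P[:,2]>=k)&(P[:,2]<k+.005)]
    if len(b):print(round(k,3),len(b),b.min(0)[:2],b.max(0)[:2])
```

```text
7.7167 [ 0.4677 -0.2987  0.2259] [ 0.2333 -0.0622 -3.5355] [[ 0.0065 -0.0007  1.    ]
 [-1.      0.0013  0.0065]
 [-0.0013 -1.     -0.0007]]
0.115 26 [ 0.3904 -0.3199] [ 0.5436 -0.2665]
0.12 132 [ 0.3802 -0.3332] [ 0.5515 -0.2628]
0.125 390 [ 0.3799 -0.3307] [ 0.5521 -0.2606]
0.13 50 [ 0.3817 -0.324 ] [ 0.5402 -0.2559]
0.135 44 [ 0.4263 -0.2899] [ 0.5   -0.256]
0.14 43 [ 0.4266 -0.2891] [ 0.5008 -0.2562]
0.145 48 [ 0.4264 -0.2982] [ 0.5014 -0.2547]
0.15 49 [ 0.4266 -0.2967] [ 0.5023 -0.2571]
0.155 42 [ 0.4268 -0.2954] [ 0.5031 -0.2561]
0.16 50 [ 0.4268 -0.2928] [ 0.5037 -0.2561]
```

View pics/s2.png

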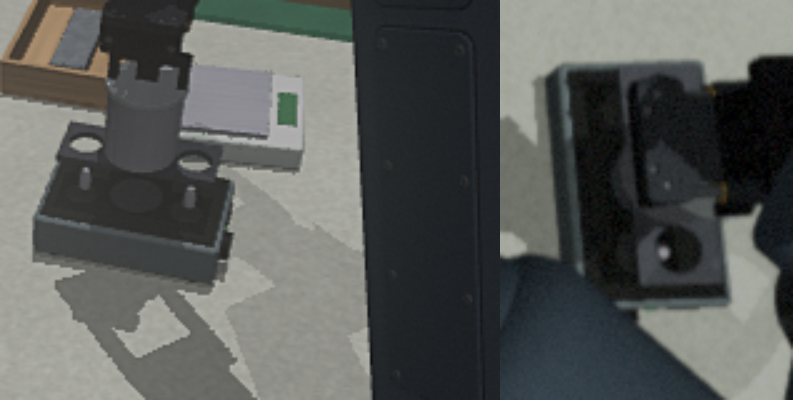

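Emit:
send_rows(
  moves="0 1.5 3 -1.5 0; 0 0 6 0 0; 0 0 8 0 0; 0 0 8 0 0; 0 0 8 0 0; 0 0 7 0 0; 0 0 5 0 0; 0 0 4 0 0; 0 0 2 0 0; 0 0 1 0 0; 0 0 0 0 0",
)

```text
time_s: 8.73
position: [0.4665, -0.3016, 0.174]
tcp_rot: [[0.005, 0.0, 1.0], [-1.0, -0.0, 0.005], [0.0, -1.0, 0.0]]
force: [-0.6, -0.3, -3.5]
opening: 0.152
```

Emit:
send_rows(
  moves="0 0 1 0 0; 0 0 1 0 0; 0 0 1 0 0; 0 0 0.5 0 0; 0 0 0 0 0; 0 0 0 0 0",
)

```text
time_s: 9.23
position: [0.4665, -0.3015, 0.1706]
tcp_rot: [[0.006, 0.0, 1.0], [-1.0, -0.0, 0.006], [0.0, -1.0, 0.0]]
force: [-0.2, -0.4, -4.3]
opening: 0.155
```

Emit:
send_rows(
  moves="0 0 0.8 0 0; 0 0 0.7 0 0; 0 0 0.5 0 0; 0 0 0 0 0; 0 0 0 0 0",
)

```text
time_s: 9.65
position: [0.4664, -0.3015, 0.1685]
tcp_rot: [[0.006, -0.0, 1.0], [-1.0, 0.0, 0.006], [-0.0, -1.0, -0.0]]
force: [-0.0, 1.0, -4.3]
opening: 0.152
```

Emit:
send_rows(
  moves="0 0 0.5 0 0; 0 0 0.5 0 0; 0 0 0 0 0; 0 0 0 0 0",
)

```text
time_s: 9.98
position: [0.4664, -0.3018, 0.1683]
tcp_rot: [[0.006, 0.0, 1.0], [-1.0, -0.001, 0.006], [0.001, -1.0, 0.0]]
force: [-2.0, 0.9, 3.0]
opening: 0.156
```

Emit:
send_rows(
  moves="20 0 0 0 0; 30 0 0 0 0; 50 0 0 0 0; 60 0 0 0 0; 60 0 0 0 0; 60 0 0 0 0; 60 0 -4 0 0; 60 0 -8 0 0; 60 0 -15 0 0; 60 0 -25 0 0; 60 0 -30 0 0; 60 0 -30 0 0; 60 0 -25 0 0; 60 0 -15 0 0; 60 0 -8 0 0; 60 0 0 0 0",
)

```text
time_s: 11.32
position: [0.4672, -0.3022, 0.3302]
tcp_rot: [[0.006, 0.004, 1.0], [-1.0, -0.004, 0.006], [0.004, -1.0, 0.004]]
force: [-0.9, 0.0, -0.9]
opening: 0.689
```

Run:
```python
from h import *
np.set_printoptions(precision=4,suppress=True)
s=read_state();print(s["time_s"],s["position"],s["force"])
p=capture("side");C=cloud(p);w=capture("wrist");W=cloud(w,s)
cv2.imwrite("pics/s3.png",np.hstack([cv2.resize(p["image"][60:220,340:480],(350,400)),cv2.resize(w["image"],(450,400))]))
for D,z in((C,p["z_map"]),(W,w["z_map"])):
    v=(z>0)&(np.hypot(D[...,0]-.466,D[...,1]+.3)<.1)
    for lo,hi in((.067,.074),(.185,.2)):
        P=D[v&(D[...,2]>lo)&(D[...,2]<hi)]
        if len(P)>5:
            A=np.c_[P[:,:2]-P[:,:2].mean(0),np.ones(len(P))];print(lo,len(P),P.min(0),P.max(0),np.median(P,0),"slope",np.linalg.lstsq(A,P[:,2],rcond=None)[0][:2])
for t in["round_pot_mid","small_pot_mid"]:
    for a in mark_of(p,t)[:1]: r,c=a["pixel"];print(t,a,C[int(r),int(c)])
```

```text
11.3167 [ 0.4672 -0.3022  0.3302] [-0.915   0.0018 -0.9469]
0.067 406 [ 0.3789 -0.3346  0.067 ] [ 0.5502 -0.2588  0.0739] [ 0.4323 -0.2871  0.0697] slope [0.0002 0.0136]
0.185 172 [ 0.4232 -0.309   0.185 ] [ 0.5063 -0.2898  0.197 ] [ 0.4633 -0.2961  0.192 ] slope [-0.0057 -0.2639]
0.067 1563 [ 0.3813 -0.3344  0.067 ] [ 0.5524 -0.2708  0.074 ] [ 0.5174 -0.3018  0.0719] slope [ 0.0015 -0.0012]
0.185 1089 [ 0.4256 -0.3095  0.1874] [ 0.5089 -0.2955  0.1978] [ 0.4698 -0.302   0.1955] slope [-0.0042 -0.0015]
round_pot_mid {'pixel': [318.2, 324.0], 'p': 0.7} [0.4409 0.2907 0.0943]
small_pot_mid {'pixel': [244.5, 252.5], 'p': 0.58} [0.6485 0.1551 0.0765]
```

View pics/s3.png

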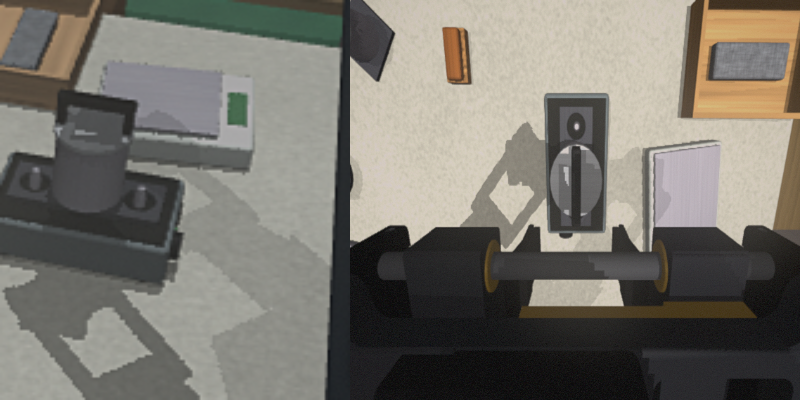

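The picture shows both pegs standing in the holes, at about (35,178) and (142,195). The foot is flat on the deck, with its top at about 71 mm and a slope near 0, and the gripper is clear.

```bash
python3 -c "
from rig import *
print(hand_in())"
```

```text
the job is handed in; nothing more can be done
None
```

The pot with two holes in its foot plate is seated on the stirrer base, and I've handed the job in at about 11.4 s. I picked it up by its bar handle and turned it 30° to line up with the base. I then lowered it over the pegs until it touched the deck, with about 7 N of contact, and only then opened the fingers and backed straight up.

- **Seating:** the side view shows both pegs up through the holes. The foot's top measures about 70–72 mm high, against 70 mm expected. The wrist camera shows no tilt, and the handle top is at about 196 mm (194–198 mm expected from the part sizes).
- **Other pots:** I never went near them. Repeat readings of their marks agree to within about 5 mm, which is the noise of the network that finds them.
- **Disagreement:** the side and top cameras differed by about 2 mm on the peg positions. The holes leave about 11 mm of clearance all round, so this didn't matter.

No check failed.

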